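# Hang up the mixing pots on the bench rail

### The job

Put the varnish mixing pots away on the bench rail: first thread the hanger with the square cradle onto the rail from its open end and slide it fully home against the stop. Then nest all the mixing pots upright in size order, one inside the other with the largest at the bottom, in the hanger's cradle, and last thread the keeper onto the rail and slide it right up against the hanger so that it cannot run off. Do not knock about the jar, the tape, the sanding block or the wooden wedge on the bench.

Things in the scene. Friction and masses are not known exactly. Their poses are not given: they have to be found in the camera images.
- rail: Fixed rail along its own y axis: upright wooden board 16 mm thick, 300 mm long, with a flat steel flange 32 mm wide, 6 mm thick along its top (underside 130, top 136 mm above the bench). Origin on the bench under its middle; +x away from the robot. Closed at the -y end (robot's right), open at the +y end (left). Its foot, x -30 to 60 mm, is 12 mm high.
- rail_open_end (a point): tip of the rail at its open (+y) end, on the centre line, level with the flange's top: rail frame y = 168 mm. The full flange ends at y = 150 mm; from there a slimmer lead-in nose, 28 then 22 mm wide, 4.5 then 3 mm thick, centred on the flange. The board ends at y = 150 mm too.
- rail_stop (a point): face of the dark steel stop block that closes the rail: rail frame x = 0, y = -150, z = 136 mm. The block is 40 mm wide, 14 mm long, from 100 to 165 mm high.
- hanger: Loose dark steel hanger, about 0.35 kg, standing on the bench. Origin on the centre line of its shoe, at the level of its underside. On its -x side hangs a square open cradle. Threaded, its axes are parallel to the rail's, and its origin is at rail x = 0, z = 46 mm; touching the stop, at rail y = -125 mm. Slides easily. A rubber foot below then leans on the board with 2 mm play.
- hanger_tunnel (a point): middle of the tunnel roof of the hanger's C-shaped shoe: hanger x = 0, y = 0, z = 90 mm. Shoe 50 mm long in y, 46 mm wide in x; tunnel along y, 36 mm wide, 10 mm high (z = 80 to 90 mm), with a 21 mm gap below for the board: it enters the flange only from the rail's open end, with 2 mm play each side and 4 mm in height. The roof rides on the flange.
- hanger_tab (a point): centre of the hanger's upright grip tab: hanger x = -8, y = 0, z = 110 mm. Tab 10 mm thick in x, 34 mm long in y, z = 96 to 124 mm, on the shoe's top plate (z = 90 to 96 mm).
- cradle (a point): centre of the cradle's inner floor: hanger x = -74, y = 0, z = 5 mm. Cradle 78 mm square outside, 72 mm inside, walls up to hanger z = 25 mm.
- keeper: Loose keeper, about 0.15 kg, standing on the bench: a shoe with the same section as the hanger's, 36 mm long in y, 46 mm wide in x, tunnel roof at its z = 16 mm, top at 22 mm. Origin at the centre of its underside. Either end may go first. Threaded, its origin is at rail x = 0, z = 120 mm; touching the hanger, 43 mm towards +y from the hanger's origin. Slides easily.
- keeper_tab (a point): centre of the keeper's upright brass grip tab: keeper x = 0, y = 0, z = 37 mm. Tab 10 mm thick in x, 30 mm long in y, z = 22 to 52 mm.
- pot0: Round open steel mixing pot, largest of four: 66 mm outside diameter, 54 mm high, wall 2.5 mm, bottom 12 mm thick, 130 g; radius drawn in by 4 mm towards the foot over the lowest 20 mm. Origin at the centre of its underside. Nests in any larger pot with 3 mm or more play all round, standing on its floor; rim then 18 mm above the next size's rim. May be absent.
- pot1: Round open steel mixing pot, second largest of four: 55 mm outside diameter, 60 mm high, wall 2.5 mm, bottom 12 mm thick, 110 g; radius drawn in by 4 mm towards the foot over the lowest 20 mm. Origin at the centre of its underside. Nests in any larger pot with 3 mm or more play all round, standing on its floor; rim then 18 mm above the next size's rim. May be absent.
- pot2: Round open steel mixing pot, third largest of four: 44 mm outside diameter, 66 mm high, wall 2.5 mm, bottom 12 mm thick, 90 g; radius drawn in by 4 mm towards the foot over the lowest 20 mm. Origin at the centre of its underside. Nests in any larger pot with 3 mm or more play all round, standing on its floor; rim then 18 mm above the next size's rim. May be absent.
- pot3: Round open steel mixing pot, smallest of four: 33 mm outside diameter, 72 mm high, wall 2.5 mm, bottom 12 mm thick, 70 g; radius drawn in by 4 mm towards the foot over the lowest 20 mm. Origin at the centre of its underside. Nests in any larger pot with 3 mm or more play all round, standing on its floor; rim then 18 mm above the next size's rim. May be absent.
- tape: Bystander: roll of paper tape lying flat, 72 mm diameter, 20 mm high. Origin under its centre.
- sanding_block: Bystander: cork sanding block 65 x 45 x 28 mm. Origin under its centre.
- varnish_jar: Bystander: amber glass jar 64 mm diameter, 85 mm high. Origin under its centre.
- wedge: Bystander: wooden wedge blank 90 x 30 x 18 mm. Origin under its centre.
Things that resemble listed ones, but are neither listed nor needed, are in the scene too. Leave any green or turquoise look-alike of the pot2 alone.

How it is judged:
By the outcome, as a careful person would: the job done as asked, in the order asked, and still so for the second after the job is handed in, with the robot touching nothing.
Of pot0, pot1, pot2, pot3 only 3 to 4 are there at a start; the rules pass over those that are not, and their reading is None.
At some moment in a run one of pot0, pot1, keeper may be knocked a few centimetres aside while the robot is not near it.
It also fails if it takes over 208 s, if anything falls off the work surface, if the arm or the gripper's body presses on something with over 40 N, if the wrist force passes 120 N, or if a joint passes its speed limit or range.

### The arm

A 6-joint arm with a two-finger parallel gripper is mounted at the origin on the work surface. World frame = base frame: x ahead of the robot, y to its left, z up, the work surface at z = 0. Lengths are in mm, angles in rad, forces in N, time in s.
With the tool pointing down it reaches from about 275 to 825 mm from the base axis. Payload 5.2 kg.
Tool frame: the origin (TCP) lies at the very end of the fingers, on their centre line; the grasp point (between the pads) lies 19 mm behind it; z points along the fingers, y is the line along which they close (so a half turn about z gives the same grasp; the last joint's range is limited). The gripper opens to 93 mm and grips with 3 to 60 N. Pads are 15 mm wide; open, the fingers measure 128 mm over their backs; the gripper's body (75 mm by 188 mm) begins 65 mm behind the grasp point.
Start: joints at [-1.52, 0.259, 1.535, -0, 1.348, -0.203], TCP at [138.117, -532.38, 218.653] pointing down, gripper open.
Joint ranges: [-3.14, 3.14], [-0.91, 2.08], [0.19, 2.58], [-1.22, 4.36], [0.22, 2.71], [-3.12, 3.12]. Speed limits (rad/s): [2.57, 2.57, 3.14, 3.14, 3.14, 3.14].

### API

Orientations are given as [roll, pitch, yaw] about the fixed x, y, z axes, in that order (R = Rz(yaw) Ry(pitch) Rx(roll)).
In Python, from bench import robot gives the robot as it stands. The module is installed in compiled form; this text tells all that it offers. Calls block until the motion is done:
- robot.move_ptp(position, orientation): joint-space move of the TCP to a pose.
- robot.move_linear(position, ori=None, speed=150, f_stop=None): straight line of the TCP; ori=None keeps the orientation; speed is the mean speed in mm/s. With f_stop (N) it stops when the force on the tool has changed by that much, and returns True; else False.
- robot.move_j(angles): joint-space move.
- robot.move_gripper(opening): opening from 0.0 (shut) to 1.0 (fully open); the grip force is fixed at half the most; returns when the fingers have stopped.
- robot.sleep(seconds).
- robot.inverse_kinematics(position, orientation): joint angles nearest the present ones, or None.
- robot.get_image(name): name is "scene" or "top"; returns a dict with "img" (420x560x3 uint8, blue, green, red), "fovy" (degrees; the focal length in pixels is half the picture's height over the tangent of half this angle, whatever the lens; pixels are square), "cx", "cy" (the principal point, pixels), "eye" and "orientation" of the camera in the world. Camera axes: x right, y down, z forward; pixel columns grow to the right and rows downward; lengths in mm; the calibration is good to about 2 mm. A picture is of the moment at which its call begins. There is no depth.
A pose or a line that the arm cannot do raises robot.MotionError and nothing moves.
- robot.hand_in(): hands the job in; it is judged then, once.
Readings, each from a call of its own:
- robot.current_t(): time.
- robot.current_qpos(): joint angles.
- robot.current_joint_vel(): joint speeds.
- robot.current_joint_efforts(): joint torques, N m.
- robot.current_tcp_pos(): TCP position.
- robot.current_eef_rot(): TCP orientation.
- robot.current_contact_force(): force on the tool from outside, world axes, zero at the start.
- robot.current_ft_torque(): the same for the moment, N m.
- robot.current_gripper_width(): opening from 0.0 (shut) to 1.0 (fully open).
- robot.current_finger_force(): force on a finger pad.
Only numpy, scipy, OpenCV 4.12 (cv2) and the standard library are available. Lean on these libraries where they do the work, as an engineer would, in place of code of your own. Each camera call takes 0.05 s, during which the arm holds its last target. There are 200 camera calls.

## Working session

There is one attempt and no reset: what is moved stays moved. The work goes in short steps, each a Python script; the robot and the scene stay as the last script left them, time stands still between calls to the robot, and variables do not carry over. Pictures are saved under pics/ and viewed, at most 14 in all, crops included, and the job is handed in when it is done.

```bash
mkdir -p pics; cat > h.py <<'E'
import numpy as np, cv2
from scipy.spatial.transform import Rotation as Ro
from bench import robot
def snap(name, fn=None):
    d=robot.get_image(name)
    if fn: cv2.imwrite('pics/'+fn,d['img'])
    return d
def cam(d):
    f=d['img'].shape[0]/2/np.tan(np.radians(d['fovy'])/2)
    o=np.array(d['orientation'],float)
    R=o if o.shape==(3,3) else Ro.from_euler('xyz',o).as_matrix()
    return f,R,np.array(d['eye'],float)
def ray(d,u,v,z):
    f,R,e=cam(d); r=R@np.array([(u-d['cx'])/f,(v-d['cy'])/f,1.])
    return e+r*(z-e[2])/r[2]
def proj(d,p):
    f,R,e=cam(d); c=R.T@(np.array(p,float)-e)
    return np.array([d['cx']+f*c[0]/c[2], d['cy']+f*c[1]/c[2]])
E
python3 - <<'E'
from h import *
for n in('scene','top'):
    d=snap(n,n+'0.png'); print(n,d['fovy'],d['cx'],d['cy'],d['eye'],d['orientation'])
    print([k for k in d])
print(robot.current_t(),robot.current_eef_rot())
E
```

```text
scene 44.95134949579707 288.40146782203783 213.18988683486066 [1121.12807703  267.19398253 1144.12318253] [-2.57813834  0.00323652  1.92065121]
['img', 'fovy', 'cx', 'cy', 'eye', 'orientation']
top 54.22593902257554 276.8132832583303 211.73443706877472 [ 424.99837109   30.06498836 1303.28679814] [-3.07876476 -0.00464349 -1.56189574]
['img', 'fovy', 'cx', 'cy', 'eye', 'orientation']
0.1 [-3.13999345e+00 -2.99546074e-04  2.53852765e-01]
```

View pics/scene0.png

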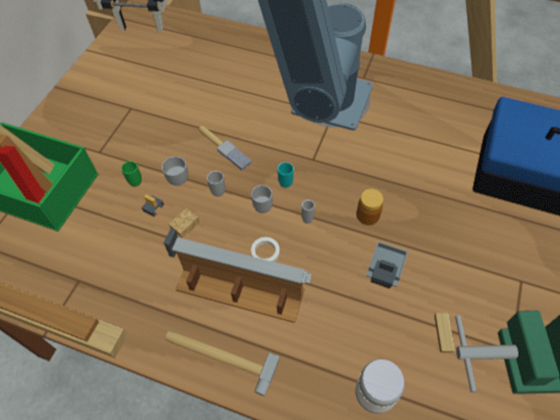

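View pics/top0.png

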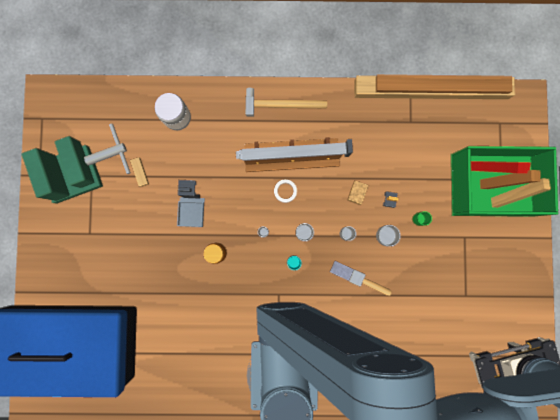

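```bash
python3 - <<'E'
from h import *
a=cv2.imread('pics/top0.png')[130:280,170:430]; cv2.imwrite('pics/topc.png',cv2.resize(a,None,fx=3,fy=3,interpolation=cv2.INTER_CUBIC))
a=cv2.imread('pics/scene0.png')[150:320,115:415]; cv2.imwrite('pics/scenec.png',cv2.resize(a,None,fx=2.66,fy=2.66,interpolation=cv2.INTER_CUBIC))
E
```

```text
(no output)
```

View pics/topc.png

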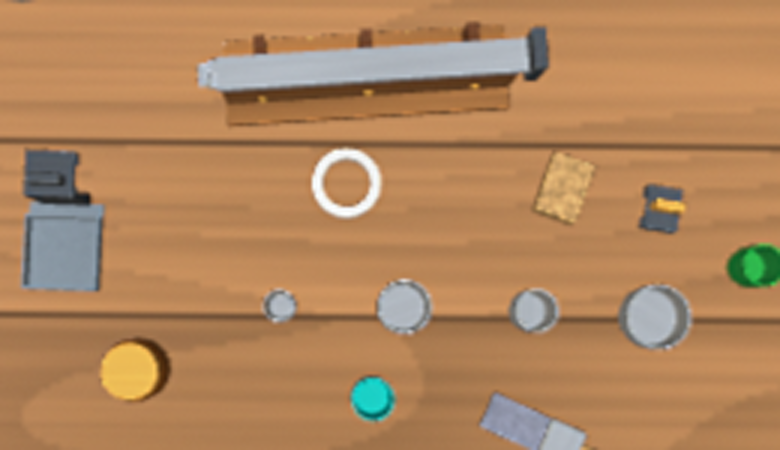

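View pics/scenec.png

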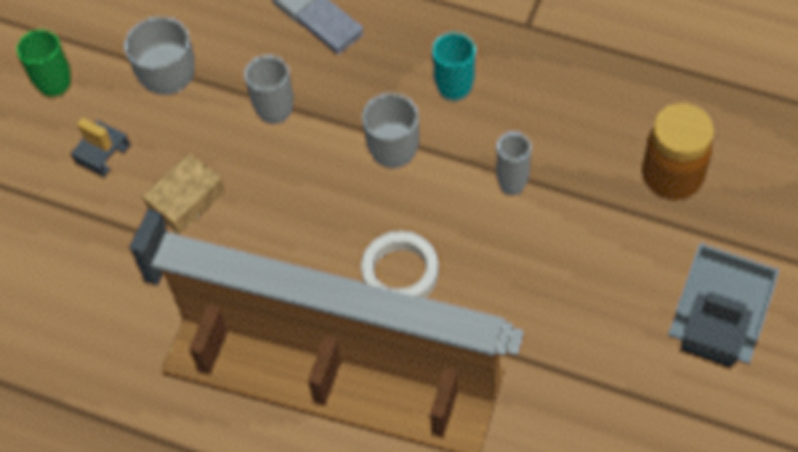

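```bash
cat >> h.py <<'E'
S=4
def up(d,x0,x1,y0,y1):
    a=cv2.resize(d['img'][y0:y1,x0:x1],None,fx=S,fy=S,interpolation=cv2.INTER_CUBIC)
    return a,cv2.cvtColor(a,cv2.COLOR_BGR2HSV).astype(int)
def blobs(m,x0,y0,amin=60):
    """contours in full-image pixel coordinates"""
    cs,_=cv2.findContours(m.astype(np.uint8),cv2.RETR_EXTERNAL,cv2.CHAIN_APPROX_NONE)
    out=[]
    for c in cs:
        c=(c.reshape(-1,2)+.5)/S-.5+[x0,y0]
        c=c.astype(np.float32)
        if cv2.contourArea(c)>amin: out.append(c)
    return out
def plane(d,c,z): return np.array([ray(d,u,v,z)[:2] for u,v in c])
E
python3 - <<'E'
from h import *
np.set_printoptions(precision=1,suppress=True)
for n,b in(('top',(170,430,130,285)),('scene',(110,420,150,325))):
    d=snap(n); a,h=up(d,*b)
    for nm,m in (('grey',h[...,1]<75),('dark',(h[...,2]<100)&(h[...,1]<110))):
        for c in blobs(m,b[0],b[2],25):
            r=cv2.minAreaRect(c); (x,y),rad=cv2.minEnclosingCircle(c)
            z=0 if nm=='x' else 60
            print(n,nm,'A',cv2.contourArea(c),'rect',np.array(r[0]),np.array(r[1]),round(r[2],1),'bb',c.min(0),c.max(0),'w60',ray(d,*r[0],60)[:2])
d=snap('top')
print('tip',ray(d,238,155,136),'stop',ray(d,346.5,147,136),'centre',ray(d,*(170+50/3,130+177/3),96))
E
```

```text
top grey A 435.25 rect [347.1 273.3] [34.7 13.9] 24.2 bb [329.4 260.6] [365.1 284.4] w60 [ 319.5 -188.3]
top grey A 183.5 rect [293.9 262.6] [15.  15.5] 90.0 bb [286.1 255.1] [301.6 270.1] w60 [350.  -27.8]
top grey A 190.125 rect [347.6 233.1] [14.5 16.5] 90.0 bb [339.4 225.9] [355.9 240.4] w60 [ 440.3 -190.1]
top grey A 95.96875 rect [262.6 231.4] [11. 11.] 90.0 bb [257.1 225.9] [268.1 236.9] w60 [443.3  67.4]
top grey A 410.46875 rect [388.  235.2] [21.2 24.8] 90.0 bb [375.6 224.6] [400.4 245.9] w60 [ 435.  -312.6]
top grey A 264.6875 rect [304.5 231.6] [18.5 18.2] 90.0 bb [295.4 222.4] [313.6 240.9] w60 [443.7 -59.4]
top grey A 122.9375 rect [389.9 199.2] [12.7 15. ] 8.5 bb [382.9 191.1] [396.9 207.1] w60 [ 544.6 -319.4]
top grey A 1045.5 rect [190.7 203.1] [27.2 46.8] 1.9 bb [176.4 179.6] [204.4 226.6] w60 [527.3 286.9]
top grey A 420.71875 rect [284.9 190.8] [23.2 23. ] 90.0 bb [273.4 179.1] [296.4 202.4] w60 [567.6   1. ]
top grey A 1379.78125 rect [293.9 152.3] [ 17.2 117. ] 84.7 bb [235.4 138.6] [352.1 160.1] w60 [686.2 -25.6]
top dark A 216.875 rect [189.1 189. ] [21.7 17.4
[... 1899 characters left out ...]
75 rect [266.4 191.8] [10.5  7.8] 85.2 bb [262.1 186.9] [270.4 196.9] w60 [436.7 -47.1]
scene dark A 65.0625 rect [213.  188.6] [16.8  6.3] 62.2 bb [207.6 181.9] [219.6 195.4] w60 [ 474.7 -181.6]
scene dark A 71.625 rect [171.3 179.1] [18.6  7.2] 45.0 bb [164.1 173.1] [179.9 184.4] w60 [ 484.4 -298.2]
scene dark A 29.34375 rect [219.2 176.1] [8.2 5.2] 80.9 bb [216.1 172.4] [221.9 180.4] w60 [ 432.3 -183. ]
scene dark A 42.25 rect [180.3 161.9] [10.  6.] 26.6 bb [176.1 158.1] [184.1 166.4] w60 [ 424.3 -301.5]
scene dark A 33.8125 rect [229.3 159.5] [31.   1.6] 38.9 bb [217.4 149.6] [241.6 169.4] w60 [ 371.8 -180.3]
tip [660.9 138.4 136. ] stop [ 687.3 -173.9  136. ] centre [565.9 292.3  96. ]
```

```bash
python3 - <<'E'
from h import *
np.set_printoptions(precision=2,suppress=True)
T=snap('top');C=snap('scene')
# rail flange centreline
def fl(d,x0,x1,y0,y1,vmin):
    a,h=up(d,x0,x1,y0,y1); m=(h[...,1]<75)&(h[...,2]>vmin)
    E=[[],[]]
    for j in range(0,m.shape[1],2):
        k=np.where(m[:,j])[0]
        if len(k)>4:
            for e,q in zip(E,(k[0]-.5,k[-1]+.5)): e.append(((j+.5)/S-.5+x0,(q+.5)/S-.5+y0))
    out=[]
    for e in E:
        P=plane(d,np.array(e),136)
        for _ in range(4):
            p=np.polyfit(P[:,1],P[:,0],1); r=abs(P[:,0]-np.polyval(p,P[:,1])); P=P[r<max(1.,2*np.median(r))]
        out.append(p); print(d['eye'][0],'edge slope',p,'yaw',-np.arctan(p[0]),len(P),'x at y=0')
    return out
fl(T,248,338,135,175,130); fl(C,185,285,225,290,120)
# composite
def cr(d,cx,cy,w,h,k=10):
    a=cv2.resize(d['img'][cy-h:cy+h,cx-w:cx+w],None,fx=k,fy=k,interpolation=cv2.INTER_CUBIC)
    for i in range(0,2*w,5):
        cv2.putText(a,str(cx-w+i),(i*k,8),0,.3,(0,0,255)); a[::4,i*k]=(0,0,255)
    for i in range(5,2*h,5):
        cv2.putText(a,str(cy-h+i),(0,i*k+3),0,.3,(0,0,255)); a[i*k,::4]=(0,0,255)
    return a
L=np.vstack([cr(T,190,203,20,30)]); 
R=np.hstack([cr(C,386,264,25,30,8)])
R=cv2.copyMakeBorder(R,0,600-R.shape[0],0,0,cv2.BORDER_CONSTANT)
cv2.imwrite('pics/hang.png',np.hstack([L,R]))
A=np.hstack([cr(T,390,199,15,15),cr(C,151,204,20,15)])
B=np.hstack([cr(T,240,155,15,13),cr(T,345,147,20,13)])
cv2.imwrite('pics/keep.png',np.vstack([A,B]))
E
```

```text
424.99837108849283 edge slope [ -0.07 689.45] yaw 0.07286029583452694 179 x at y=0
424.99837108849283 edge slope [ -0.07 656.3 ] yaw 0.07276368547688727 180 x at y=0
1121.1280770279186 edge slope [ -0.17 647.57] yaw 0.1665695442765814 112 x at y=0
1121.1280770279186 edge slope [ -0.07 691.11] yaw 0.07286422189145822 200 x at y=0
```

View pics/hang.png

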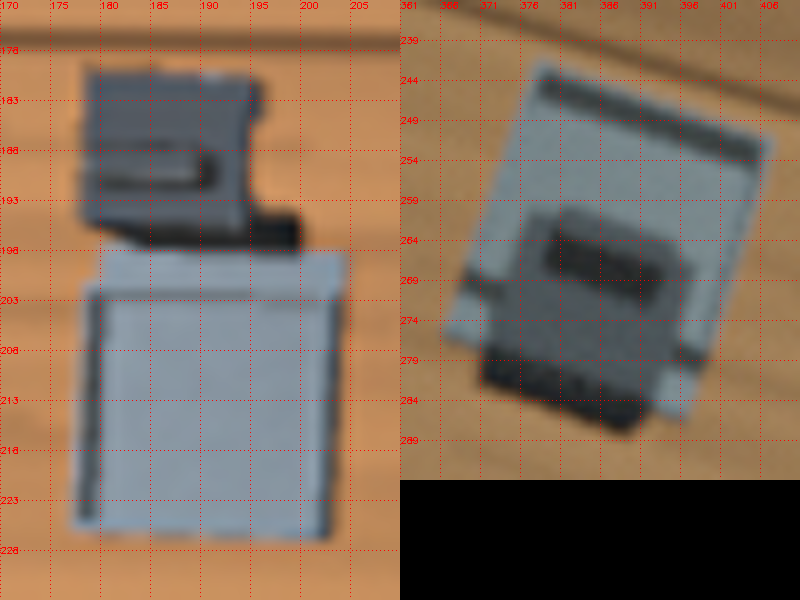

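View pics/keep.png

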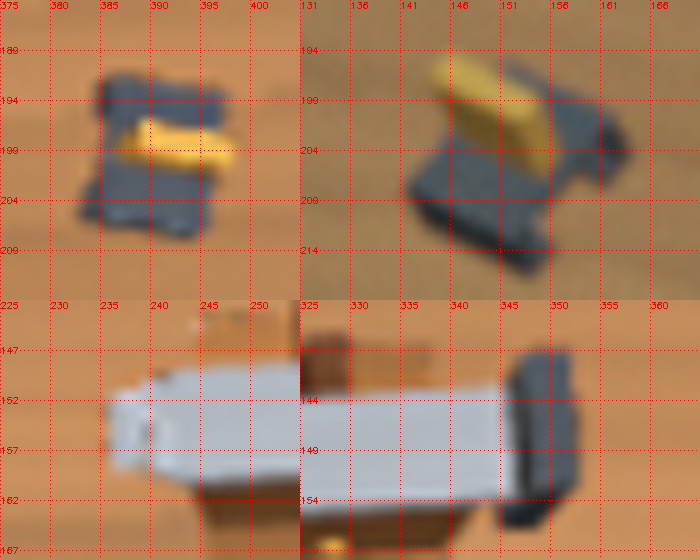

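```bash
cat >> h.py <<'E'
PSI=0.0728; RO=np.array([674.5,-22.2])
def rz(a): return np.array([[np.cos(a),-np.sin(a)],[np.sin(a),np.cos(a)]])
def rail(x,y,z): return [*(RO+rz(PSI)@np.array([x,y])),z]
def ori(yaw): return [np.pi,0,yaw]
def st(): print('t',round(robot.current_t(),1),'tcp',np.round(robot.current_tcp_pos(),1),'F',np.round(robot.current_contact_force(),1),'w',round(robot.current_gripper_width()*93,1),'ff',np.round(robot.current_finger_force(),1),'q',np.round(robot.current_qpos(),2))
E
python3 - <<'E'
from h import *
np.set_printoptions(precision=1,suppress=True)
T=snap('top');C=snap('scene')
a=ray(C,378.5,241.5,25)[:2];b=ray(C,407.5,251.5,25)[:2]; print('cradle corners scene',a,b,np.linalg.norm(a-b),'yaw',np.arctan2(-(b-a)[0],(b-a)[1]))
a2=ray(T,177.2,225.3,25)[:2];b2=ray(T,202.7,227,25)[:2]; d=a2-b2; print('top',a2,b2,np.linalg.norm(d),'yaw',np.arctan2(-d[0],d[1]))
yw=np.mean([np.arctan2(-(b-a)[0],(b-a)[1]),np.arctan2(-d[0],d[1])])
for lab,m in (('S',(a+b)/2),('T',(a2+b2)/2)):
    o=m+rz(yw)@[113,0]; print(lab,'origin from cradle edge',o,'tab',o+rz(yw)@[-8,0])
o=ray(T,186.7,188.4,96)[:2]; print('shoe T',o,'tab',o+rz(yw)@[-8,0])
print('tabtop T',ray(T,184.6,189.6,124),'tabtop S',ray(C,385.8,267,124))
print('shoe plate S', [ray(C,u,v,96)[:2] for u,v in((377.5,260),(397.3,266.5),(392,284),(371.5,278))])
for y in (-.06,):
  for s in(1,-1):
    for p in ((555,292,250),rail(-8,230,250),rail(-8,-125,250)):
        print(s,p,robot.inverse_kinematics(p,ori(s*np.pi/2+y)))
E
```

```text
cradle corners scene [460.1 263.6] [463.1 338.6] 75.02748222884254 yaw -0.04039922934431234
top [460.3 334.5] [455.7 255.1] 79.54756888980184 yaw -0.057529710303690286
S origin from cradle edge [574.4 295.5] tab [566.4 295.9]
T origin from cradle edge [570.9 289.3] tab [562.9 289.7]
shoe T [567.7 292.2] tab [559.7 292.6]
tabtop T [560.8 292.1 124. ] tabtop S [576.  295.6 124. ]
shoe plate S [array([550.2, 274. ]), array([550.9, 320.8]), array([597.5, 319.9]), array([598.9, 272.9])]
1 (555, 292, 250) [ 0.3  0.4  1.3 -0.   1.5  0.4]
1 [np.float64(649.7919761669524), np.float64(206.60890183352907), 250] [ 0.1  0.5  1.1 -0.   1.5  0.2]
1 [np.float64(675.6131540379802), np.float64(-147.45079196591024), 250] [-0.4  0.5  1.1  0.   1.5 -0.3]
-1 (555, 292, 250) [ 0.3  0.4  1.3  0.   1.5 -2.8]
-1 [np.float64(649.7919761669524), np.float64(206.60890183352907), 250] [ 0.1  0.5  1.1  0.   1.5 -2.9]
-1 [np.float64(675.6131540379802), np.float64(-147.45079196591024), 250] [-0.4  0.5  1.1 -0.   1.5  2.8]
```

```bash
python3 - <<'E'
from h import *
y=np.pi/2-.05
robot.move_ptp([562.5,294.5,200],ori(y)); st()
robot.move_linear([562.5,294.5,98.5],speed=120,f_stop=8); st()
robot.move_gripper(0.0); st()
robot.move_linear([562.5,294.5,160],speed=60); st()
p=rail(-8,235,160); robot.move_linear(p,ori(np.pi/2+PSI),speed=100); st()
p=rail(-8,235,48+99); robot.move_linear(p,speed=60); st()
T=snap('top');C=snap('scene')
def cr(d,x0,x1,y0,y1,k):
    a=cv2.resize(d['img'][y0:y1,x0:x1],None,fx=k,fy=k,interpolation=cv2.INTER_CUBIC)
    for u in range(x0,x1,10): cv2.putText(a,str(u),((u-x0)*k,8),0,.3,(0,0,255)); a[::4,(u-x0)*k]=(0,0,255)
    for v in range(y0,y1,10): cv2.putText(a,str(v),(0,(v-y0)*k),0,.3,(0,0,255)); a[(v-y0)*k,::4]=(0,0,255)
    return a
cv2.imwrite('pics/g1.png',np.vstack([cr(T,180,310,120,190,6)[:300],cr(C,250,380,230,330,6)[:300]]))
E
```

```text
t 3.7 tcp [562.9 293.6 200. ] F [ 0.6 -1.2  0.2] w 93.1 ff 0.0 q [ 0.31  0.42  1.34 -0.    1.37  0.36]
t 4.7 tcp [563.1 294.7  99.3] F [ 0.7  0.1 -0.2] w 93.0 ff 0.0 q [0.31 0.5  1.47 0.   1.16 0.36]
t 6.0 tcp [562.5 294.6  98.5] F [-0.8 -0.6  0.1] w 10.0 ff 30.0 q [0.31 0.5  1.47 0.   1.16 0.36]
t 7.1 tcp [562.1 294.4 159.4] F [ 0.4  0.1 -3.9] w 9.8 ff 30.0 q [ 0.31  0.45  1.4  -0.    1.29  0.36]
t 8.5 tcp [648.9 212.1 160. ] F [-0.3 -1.  -3.7] w 9.7 ff 30.0 q [0.15 0.53 1.26 0.   1.34 0.08]
t 8.8 tcp [648.7 211.7 146. ] F [ 0.9 -0.2 -2.6] w 9.7 ff 30.0 q [0.15 0.55 1.28 0.   1.32 0.08]
```

View pics/g1.png

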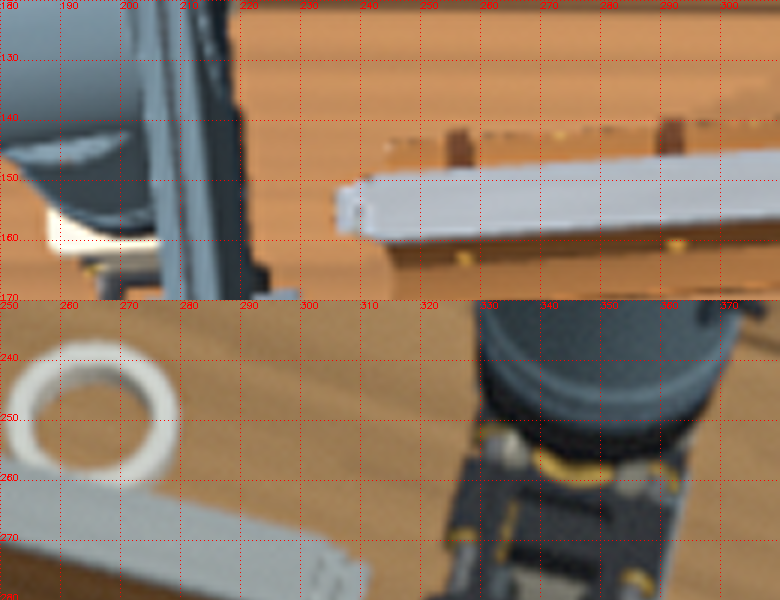

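```bash
python3 - <<'E'
from h import *
C=snap('scene')
x0,x1,y0,y1,k=280,380,250,325,8
a=cv2.resize(C['img'][y0:y1,x0:x1],None,fx=k,fy=k,interpolation=cv2.INTER_CUBIC)
for x,y,z,c in[(0,210,136,1),(0,150,136,1),(0,0,136,1),(23,210,142,2),(23,260,142,2),(-23,210,142,2),(16,150,136,1),(0,168,136,1),(23,210,116,2)]:
    p=(proj(C,rail(x,y,z))-[x0,y0])*k; cv2.circle(a,tuple(int(i) for i in p),3,[0,(0,255,0),(0,0,255)][c],1)
cv2.imwrite('pics/g2.png',a); st()
E
```

```text
t 9.0 tcp [649.5 211.7 147.1] F [ 0.2  0.1 -2.5] w 9.7 ff 30.0 q [0.15 0.54 1.28 0.   1.32 0.08]
```

View pics/g2.png

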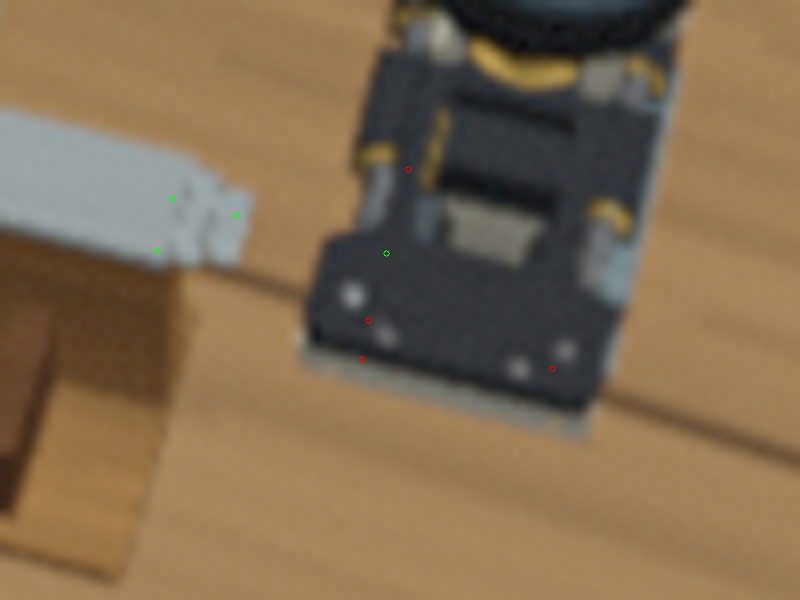

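```bash
python3 - <<'E'
from h import *
x=-8+1.5
for y in (195,170,150,135,120,100):
    s=robot.move_linear(rail(x,y,147),speed=40,f_stop=10); robot.sleep(.1)
    F=robot.current_contact_force(); print(y,s,(rz(-PSI)@F[:2]).round(1),round(F[2],1),np.round(robot.current_ft_torque(),2)); 
    if s: break
st()
E
```

```text
195 False [-0.2  0.7] -2.9 [-0.08 -0.14  0.01]
170 False [-0.7  0.1] -3.0 [ 0.02 -0.14 -0.05]
150 False [-0.1  0.3] -2.1 [-0.03 -0.15 -0.02]
135 False [-0.3  0.2] -3.5 [-0.08 -0.11  0.01]
120 False [ 0.9 -0. ] -2.8 [-0.05 -0.15  0.  ]
100 False [ 0.1 -0.1] -2.5 [-0.01 -0.1   0.01]
t 13.9 tcp [660.7  77.2 147. ] F [ 0.1 -0.1 -2.5] w 9.2 ff 30.0 q [-0.05  0.51  1.33  0.    1.3  -0.12]
```

```bash
python3 - <<'E'
from h import *
def loc(): return (rz(-PSI)@(np.array(robot.current_tcp_pos()[:2])-RO)).round(2)
for dx in (5,-5):
    s=robot.move_linear(rail(-6.5+dx,100,147),speed=15,f_stop=6); print(s,loc())
    robot.move_linear(rail(-6.5,100,147),speed=30)
s=robot.move_linear(rail(-6.5,100,140),speed=15,f_stop=5); print(s,robot.current_tcp_pos()[2])
robot.move_linear(rail(-6.5,100,147),speed=30); st()
E
```

```text
True [ -6.39 100.37]
True [ -9.7  100.08]
True 144.62235369472168
t 15.6 tcp [660.4  77.1 146.4] F [-0.3  0.1 -3.9] w 9.7 ff 30.0 q [-0.05  0.52  1.32  0.    1.31 -0.12]
```

```bash
python3 - <<'E'
from h import *
def loc(): return (rz(-PSI)@(np.array(robot.current_tcp_pos()[:2])-RO)).round(2)
robot.move_linear(rail(-8,100,146.5),speed=30)
s=robot.move_linear(rail(-8,-100,146.5),speed=90,f_stop=15); print(s,loc()); st()
if not s:
    s=robot.move_linear(rail(-8,-140,146.5),speed=25,f_stop=12); print(s,loc()); st()
E
```

```text
False [ -7.96 -99.55]
t 18.2 tcp [ 673.8 -122.1  146.5] F [-0.3  1.5 -2.6] w 9.7 ff 30.0 q [-0.34  0.56  1.26 -0.    1.34 -0.41]
True [  -8.54 -125.11]
t 19.3 tcp [ 675.1 -147.6  145.6] F [-0.4 -0.2 -2.4] w 9.9 ff 30.0 q [-0.38  0.57  1.24  0.    1.35 -0.45]
```

```bash
cat >> h.py <<'E'
from scipy.optimize import least_squares
DIM={0:(33,54),1:(27.5,60),2:(22,66),3:(16.5,72)}
SEARCH=(160,430,195,300)
def pots(d=None, box=SEARCH):
    """grey pots in the top view: list of (contour-centre pixel, area, {k: centre})"""
    d=d or snap('top'); a,h=up(d,*box); e=np.array(d['eye'][:2]); out=[]
    for c in blobs(h[...,1]<75,box[0],box[2],60):
        if cv2.contourArea(c)>600: continue
        (u,v),r=cv2.minEnclosingCircle(c)
        if r>15: continue
        mm=np.zeros(d['img'].shape[:2],np.uint8); cv2.drawContours(mm,[c.astype(int).reshape(-1,1,2)],-1,1,-1)
        hs=cv2.mean(d['img'],mm)[:3]
        res={}
        for k,(R,z) in DIM.items():
            P=plane(d,c,z); g=P.mean(0); n=(g-e)/np.linalg.norm(g-e); ctr=g.copy()
            for _ in range(5):
                Q=P[(P-ctr)@n>-.1*R]
                s=least_squares(lambda q:np.hypot(*(Q-q[:2]).T)-q[2],[*ctr,R],loss='soft_l1'); ctr=s.x[:2]; rf=s.x[2]
                f=least_squares(lambda q:np.hypot(*(Q-q).T)-R,ctr,loss='soft_l1'); 
            res[k]=(f.x.round(1),round(rf,1))
        out.append(((round(u),round(v)),tuple(round(i) for i in hs),res))
    return out
def best(d=None,box=SEARCH):
    """(k -> centre) by fitted radius, grey ones only"""
    B={}
    for px,col,res in pots(d,box):
        if max(col)-min(col)>45: continue
        k=min(res,key=lambda k:abs(res[k][1]-DIM[k][0]))
        print(px,col,k,res[k]); B[k]=res[k][0]
    return B
E
python3 - <<'E'
from h import *
robot.move_linear(rail(-8,-126,146),speed=20,f_stop=15)
robot.move_linear(rail(-8,-126,143),speed=15,f_stop=5); st()
robot.move_gripper(0.5); p=robot.current_tcp_pos(); robot.move_linear([*p[:2],230],speed=120); st()
d=snap('top','t5.png'); print(best(d))
x0,x1,y0,y1,k=215,415,125,265,4
cv2.imwrite('pics/t5c.png',cv2.resize(d['img'][y0:y1,x0:x1],None,fx=k,fy=k))
E
```

```text
t 19.7 tcp [ 675.3 -147.7  144.9] F [ 0.1 -0.5  4.6] w 9.9 ff 30.0 q [-0.38  0.57  1.24  0.    1.35 -0.45]
t 21.4 tcp [ 673.2 -146.2  228.9] F [0.7 0.6 0. ] w 46.2 ff 0.0 q [-0.38  0.53  1.11  0.    1.53 -0.45]
(263, 232) (151, 156, 163) 3 (array([442.6,  67. ]), np.float64(16.8))
(388, 236) (154, 155, 156) 0 (array([ 435.2, -318. ]), np.float64(32.5))
(390, 200) (94, 95, 98) 3 (array([ 541.4, -320.9]), np.float64(13.4))
(285, 195) (203, 214, 225) 0 (array([595.1,  -1.5]), np.float64(33.0))
{3: array([ 541.4, -320.9]), 0: array([595.1,  -1.5])}
```

View pics/t5c.png

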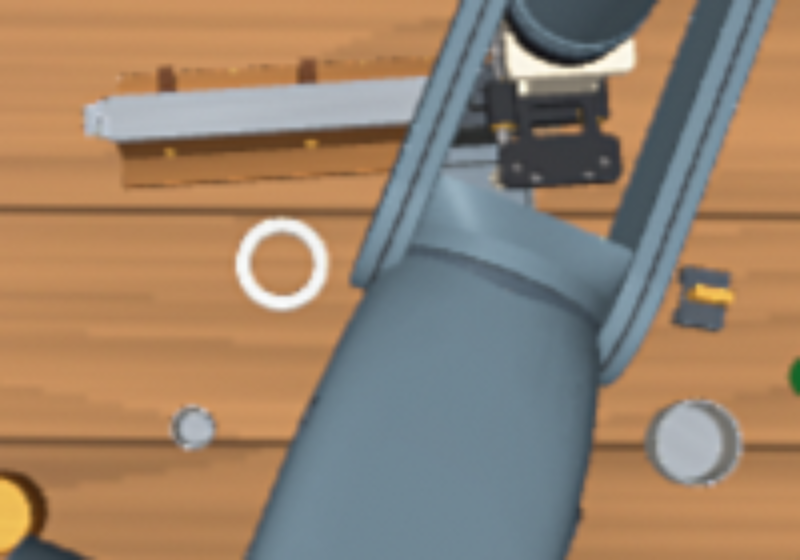

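```bash
cat >> h.py <<'E'
def loc(): return (rz(-PSI)@(np.array(robot.current_tcp_pos()[:2])-RO)).round(2)
TIP={0:24,1:45,2:51,3:57}      # finger tip height above a pot's foot
def pick(k,c):
    R,h=DIM[k]; robot.move_gripper(min(1,(2*R+27)/93))
    robot.move_ptp([*c,TIP[k]+80],ori(PSI))
    if robot.move_linear([*c,TIP[k]],speed=90,f_stop=8): print('touch!'); st()
    robot.move_gripper(0); st()
    robot.move_linear([*c,TIP[k]+130],speed=120)
def place(k,level,x=-74,y=-125):
    z=51+12*level+TIP[k]
    robot.move_ptp(rail(x,y,z+80),ori(PSI))
    robot.move_linear(rail(x,y,z+25),speed=120)
    s=robot.move_linear(rail(x,y,z-1),speed=35,f_stop=7); print('placed',k,s,'dz',round(robot.current_tcp_pos()[2]-z,1),loc()); st()
    return s
def release(k):
    robot.move_gripper(min(1,(2*DIM[k][0]+14)/93)); p=robot.current_tcp_pos()
    robot.move_linear([*p[:2],p[2]+70],speed=120); st()
E
python3 - <<'E'
from h import *
pick(0,[435.2,-318.0]); place(0,0)
E
```

```text
t 25.1 tcp [ 435.2 -318.    24.3] F [-0.1  1.1  3.6] w 66.6 ff 30.0 q [-0.84  0.45  1.79  0.    0.9   0.66]
placed 0 True dz -0.7 [ -74.64 -124.65]
t 28.6 tcp [ 609.1 -151.9   74.3] F [-1.8  0.2  4.5] w 66.5 ff 30.0 q [-0.42  0.52  1.52 -0.    1.11  1.08]
```

```bash
python3 - <<'E'
from h import *
release(0)
q=list(robot.current_qpos()); q[0]=-1.3; q[5]=0.3; q[2]=1.6; robot.move_j(q)
d=snap('top','t6.png'); print(best(d))
a=d['img'][125:265,215:415]; b=snap('scene')['img'][150:300,140:340]
cv2.imwrite('pics/t6c.png',np.vstack([cv2.resize(a[:70],None,fx=4,fy=4),cv2.resize(b[60:140],None,fx=4,fy=4)])); st()
E
```

```text
t 29.9 tcp [ 607.7 -151.4  142.3] F [ 0.2  1.4 -1.4] w 79.9 ff 0.0 q [-0.42  0.45  1.44 -0.    1.25  1.08]
(263, 232) (153, 158, 165) 3 (array([442.6,  67. ]), np.float64(16.7))
(348, 233) (148, 152, 157) 2 (array([ 440.2, -192.2]), np.float64(22.1))
(304, 232) (167, 168, 170) 1 (array([443.1, -59.5]), np.float64(27.7))
(390, 200) (96, 96, 99) 3 (array([ 541.4, -320.8]), np.float64(13.3))
(285, 195) (205, 216, 227) 0 (array([595.1,  -1.5]), np.float64(33.0))
{3: array([ 541.4, -320.8]), 2: array([ 440.2, -192.2]), 1: array([443.1, -59.5]), 0: array([595.1,  -1.5])}
t 31.7 tcp [ 247.9 -474.8   89.5] F [-0.5  0.8 -0.4] w 79.9 ff 0.0 q [-1.3   0.45  1.6   0.    1.25  0.3 ]
```

View pics/t6c.png

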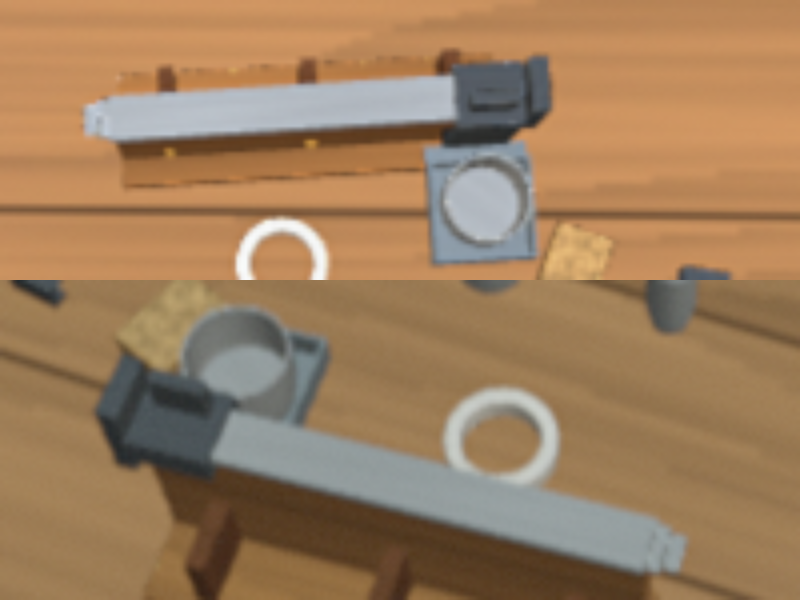

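```bash
python3 - <<'E'
from h import *
d=snap('top'); p=ray(d,215+488/4-.4,125+199/4-.4,105)[:2]; print('pot0 rail xy',rz(-PSI)@(p-RO))
pick(1,[443.1,-59.5]); 
if place(1,1): release(1)
E
```

```text
pot0 rail xy [ -71.22110066 -122.93538978]
t 35.4 tcp [443.2 -59.4  45.2] F [-0.5  0.6  2.6] w 55.0 ff 30.0 q [-0.38  0.28  2.    0.    0.86  1.11]
placed 1 True dz -0.5 [ -73.61 -124.36]
t 38.7 tcp [ 610.1 -151.6  107.5] F [1.9 1.  1.7] w 55.1 ff 30.0 q [-0.42  0.49  1.48  0.    1.17  1.08]
t 39.9 tcp [ 608.9 -151.4  176.3] F [ 0.4 -0.2 -0.7] w 69.1 ff 0.0 q [-0.42  0.43  1.4   0.    1.32  1.08]
```

```bash
python3 - <<'E'
from h import *
pick(2,[440.2,-192.2])
if place(2,2):
    release(2); pick(3,[442.6,67.0])
    if place(3,3): release(3)
q=list(robot.current_qpos()); q[0]=.3; robot.move_j(q)
d=snap('top','t7.png'); c=snap('scene','s7.png')
a=d['img'][125:265,230:430]; b=c['img'][150:300,120:320]
cv2.imwrite('pics/t7c.png',np.vstack([cv2.resize(a[:80],None,fx=4,fy=4),cv2.resize(b[20:85],None,fx=4,fy=4)])); st()
E
```

```text
t 42.5 tcp [ 440.3 -192.2   51.2] F [-0.5  0.7  1.7] w 43.6 ff 30.0 q [-0.64  0.32  1.91  0.    0.9   0.85]
placed 2 False dz -0.9 [ -73.86 -125.09]
t 46.0 tcp [ 609.9 -152.3  125.1] F [ 0.4 -0.2 -1. ] w 43.5 ff 30.0 q [-0.42  0.47  1.46 -0.    1.21  1.08]
t 47.7 tcp [559.2 287.4 125.1] F [-0.   0.7  0.2] w 0.3 ff 0.0 q [ 0.3   0.47  1.46 -0.    1.21  1.08]
```

View pics/t7c.png

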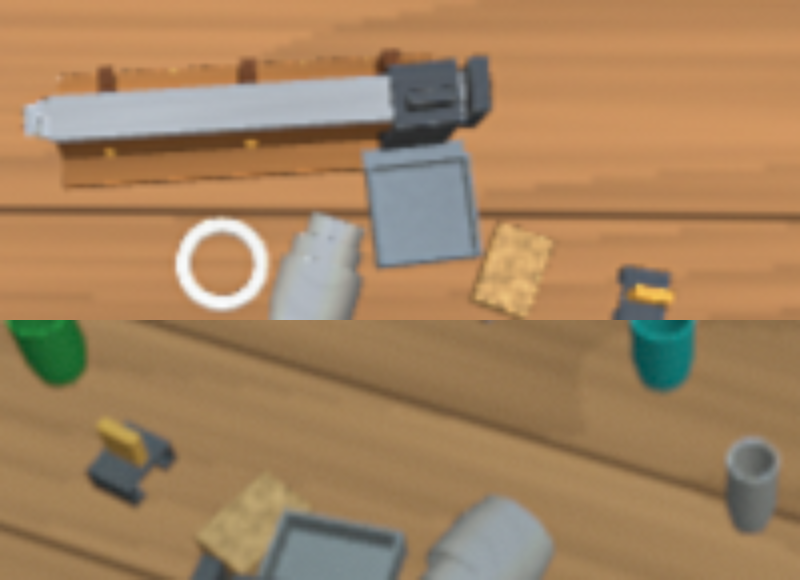

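```bash
python3 - <<'E'
from h import *
d=snap('top','t8.png'); c=snap('scene','s8.png')
def cr(d,x0,x1,y0,y1,k):
    a=cv2.resize(d['img'][y0:y1,x0:x1],None,fx=k,fy=k,interpolation=cv2.INTER_CUBIC)
    for u in range(x0,x1,5): cv2.putText(a,str(u),((u-x0)*k,8),0,.3,(0,0,255)); a[::6,(u-x0)*k]=(0,0,255)
    for v in range(y0,y1,5): cv2.putText(a,str(v),(0,(v-y0)*k),0,.3,(0,0,255)); a[(v-y0)*k,::6]=(0,0,255)
    return a
A=cr(d,290,370,130,230,6)[:600]; B=cr(c,180,270,180,255,4)
B=cr(c,160,213+7,180,280,5)[:500]; B=cr(c,165,245,180,255,4)
B=cv2.copyMakeBorder(B,0,600-B.shape[0],0,0,cv2.BORDER_CONSTANT)
cv2.imwrite('pics/n8.png',np.hstack([A,B]))
t0=cv2.imread('pics/top0.png')
for nm,(x0,x1,y0,y1),f in (('tape',(268,302,172,210),lambda h:(h[...,1]<75)&(h[...,2]>180)),('block',(346,374,176,206),lambda h:(h[...,1]>75)&(h[...,2]>175)&(h[...,0]>14)),('wedge',(125,155,150,195),lambda h:(h[...,2]>205)),('jar',(195,232,238,270),lambda h:h[...,1]>170)):
    for im in(t0,d['img']):
        h=cv2.cvtColor(im[y0:y1,x0:x1],cv2.COLOR_BGR2HSV).astype(int); m=f(h); v,u=np.where(m); print(nm,m.sum(),(u.mean()+x0).round(1),(v.mean()+y0).round(1))
E
```

```text
tape 235 285.0 190.7
tape 246 285.8 191.3
block 310 358.5 191.9
block 309 358.4 191.9
wedge 243 138.1 171.7
wedge 0 nan nan
jar 94 220.3 251.5
jar 93 220.3 251.4<stdin>:15: RuntimeWarning: Mean of empty slice.
  ret = ret.dtype.type(ret / rcount)
```

View pics/n8.png

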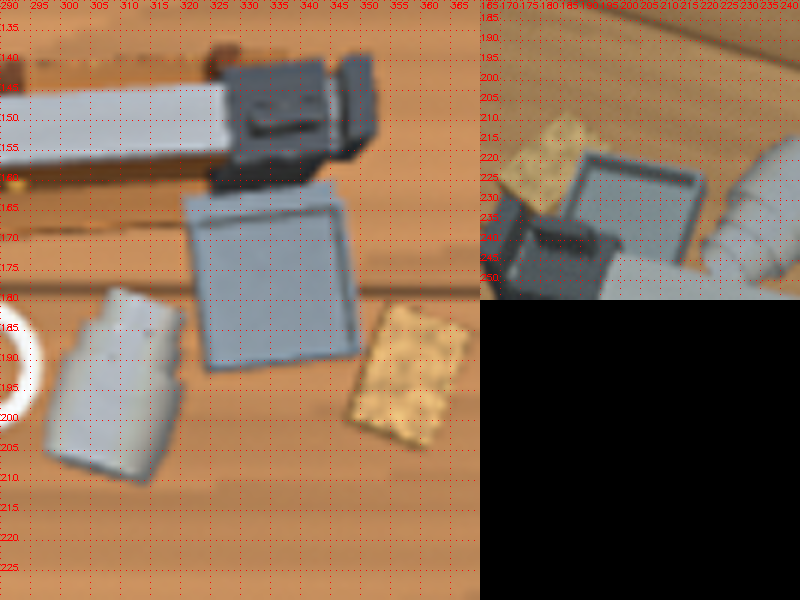

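```bash
cat >> h.py <<'E'
def tilt(alpha,th):
    """pointing down with tool x along heading alpha, then turned th about tool y (pi/2: tool points along alpha, its x up)"""
    return list((Ro.from_euler('xyz',[np.pi,0,alpha])*Ro.from_euler('y',min(th,np.pi/2-1e-3))).as_euler('xyz'))
E
python3 - <<'E'
from h import *
d=snap('top')
foot=ray(d,305.7,208.2,31)[:2]; tip=ray(d,313.8,179.8,28)[:2]
e1=ray(d,300,190.5,33)[:2];e2=ray(d,297,205,33)[:2];e3=ray(d,319.5,194,33)[:2];e4=ray(d,314.3,210,33)[:2]
a=tip-foot; al=np.arctan2(a[1],a[0]); print('foot',foot,'tip',tip,'len',np.linalg.norm(a),'alpha',al, 'width',(e1-e3),np.linalg.norm(e1-e3))
g=foot+41*a/np.linalg.norm(a); print('grasp',g)
print(robot.inverse_kinematics([*g,24],ori(al)))
for af in (al,-.23,PSI,-.1):
  for th in (0,.5,1.,1.3,np.pi/2):
    o=tilt(af,th)
    h=np.array([np.cos(af),np.sin(af)])
    P=np.array(rail(-74,-125,0))[:2]+9*h
    for z in (92,160): print(round(af,2),th,z,np.round(robot.inverse_kinematics([*P,z],o),2) if robot.inverse_kinematics([*P,z],o) is not None else None)
E
```

```text
foot [516.93175189 -64.89301788] tip [606.56100427 -90.09581992] len 93.10523139439083 alpha -0.2741113578733551 width [10.38071059 60.78159863] 61.661672737336396
grasp [556.40106304 -75.99137259]
[-3.34345166e-01  4.80424511e-01  1.73732037e+00 -4.44089210e-16
  9.23847772e-01  1.51056252e+00]
-0.27 0 92 [-0.42  0.51  1.47 -0.    1.15  1.43]
-0.27 0 160 [-0.42  0.45  1.39 -0.    1.29  1.43]
-0.27 0.5 92 [-0.48  0.3   1.96  0.25  0.4   1.16]
-0.27 0.5 160 [-0.48  0.2   1.89  0.18  0.57  1.24]
-0.27 1.0 92 [-0.56  0.42  2.37  2.74  0.66 -1.41]
-0.27 1.0 160 [-0.56  0.22  2.32  2.55  0.44 -1.19]
-0.27 1.3 92 [-0.61  0.77  2.49  2.81  1.41 -1.61]
-0.27 1.3 160 [-0.61  0.51  2.49  2.79  1.16 -1.52]
-0.27 1.5707963267948966 92 [-0.63  1.12  2.45  2.76  1.98 -1.73]
-0.27 1.5707963267948966 160 [-0.63  0.9   2.51  2.78  1.82 -1.66]
-0.23 0 92 [-0.42  0.51  1.47 -0.    1.15  1.38]
-0.23 0 160 [-0.42  0.45  1.39 -0.    1.29  1.38]
-0.23 0.5 92 [-0.49  0.3   1.96  0.32  0.41  1.05]
-0.23 0.5 160 [-0.49  0.2   1.89  0.23  0.58  1.15]
-0.23 1.0 92 [-0.6   0.42  2.37  2.63  0.67 -1.37]
-0.23 1.0
[... 640 characters left out ...]
 [-0.94  0.52  2.4   2.06  1.19 -1.36]
0.07 1.5707963267948966 92 [-0.98  1.06  2.37  2.07  1.71 -1.82]
0.07 1.5707963267948966 160 [-0.98  0.85  2.42  2.09  1.63 -1.68]
-0.1 0 92 [-0.42  0.51  1.47 -0.    1.15  1.25]
-0.1 0 160 [-0.42  0.45  1.39 -0.    1.29  1.25]
-0.1 0.5 92 [-0.54  0.3   1.96  0.47  0.47  0.76]
-0.1 0.5 160 [-0.54  0.21  1.88  0.35  0.62  0.89]
-0.1 1.0 92 [-0.71  0.42  2.35  2.32  0.72 -1.25]
-0.1 1.0 160 [-0.71  0.23  2.3   2.06  0.58 -0.93]
-0.1 1.3 92 [-0.81  0.76  2.47  2.45  1.37 -1.63]
-0.1 1.3 160 [-0.81  0.51  2.47  2.4   1.18 -1.46]
-0.1 1.5707963267948966 92 [-0.84  1.11  2.44  2.36  1.86 -1.85]
-0.1 1.5707963267948966 160 [-0.84  0.88  2.49  2.39  1.74 -1.73]
```

```bash
python3 - <<'E'
from h import *
p=robot.current_tcp_pos(); robot.move_gripper(.7)
robot.move_linear([*p[:2],230],speed=150)
robot.move_ptp(rail(-8,-119,210),ori(np.pi/2+PSI))
print(robot.move_linear(rail(-8,-119,146),speed=90,f_stop=8)); robot.move_gripper(0); st()
print(robot.move_linear(rail(-8,-132,146),speed=25,f_stop=12),loc()); st()
robot.move_gripper(.4); robot.move_linear(rail(-8,-125,230),speed=120)
q=list(robot.current_qpos()); q[0]=.5; robot.move_j(q); 
d=snap('top','t9.png'); st()
# stack moved? compare with t8 crop
a=cv2.imread('pics/t8.png')[172:225,292:325].astype(int); b=d['img'][172:225,292:325].astype(int); print('diff',abs(a-b).mean())
E
```

```text
False
t 53.3 tcp [ 675.2 -141.4  146. ] F [-0.2 -0.8  0.7] w 10.0 ff 30.0 q [-0.37  0.56  1.26  0.    1.32 -0.44]
True [  -8.02 -121.53]
t 53.6 tcp [ 675.3 -144.   146. ] F [-0.6  1.9  4.1] w 10.2 ff 30.0 q [-0.37  0.56  1.26  0.    1.33 -0.45]
t 57.3 tcp [545.6 424.2 229. ] F [ 0.  -0.1  0.4] w 37.5 ff 0.0 q [ 0.5   0.52  1.13  0.    1.5  -0.45]
diff 3.9676005336382696
```

```bash
python3 - <<'E'
import cv2,numpy as np
for n in('t6','t8','t9'):
    g=cv2.cvtColor(cv2.imread(f'pics/{n}.png'),cv2.COLOR_BGR2GRAY)[147:152].mean(0)
    print(n,g[322:356].astype(int))
    # cradle left edge at rows 178-186
    s=cv2.cvtColor(cv2.imread(f'pics/{n}.png'),cv2.COLOR_BGR2HSV)[178:186,:,1].mean(0); print(s[316:330].astype(int),s[345:356].astype(int))
E
```

```text
t6 [185 186 185 186 188 189 150 102  89  88  77  85  85  83  81  83  85  85
  86  85  83  82  86  92  66  52  83  94  91  88  98 141 154 153]
[134 133 133 134 136 134  63  40  43  34  25  19  16  17] [ 26  24  26  18  91 138 137 135 135 131 128]
t8 [183 184 184 186 187 147 100  88  88  77  78  82  83  84  83  84  80  77
  74  75  79  84  93 132  96  54  81  92  91  88  97 140 153 152]
[ 43  53  62  69  99 131 105  32  44  42  41  40  40  40] [ 40  40  33  31  29 109 137 137 135 131 128]
t9 [179 179 179 180 181 183 143  97  85  85  74  79  79  79  81  82  82  79
  80  79  80  82  90  92  63  49  80  90  88  85  94 136 149 148]
[ 44  54  62  66  98 132  78  32  43  41  40  40  40  40] [ 41  38  31  24  81 136 137 136 135 131 128]
```

```bash
python3 - <<'E'
from h import *
al=-.274; g=[556.4,-76.0]
robot.move_gripper(84/93); robot.move_ptp([*g,130],ori(al))
print(robot.move_linear([*g,24.5],speed=70,f_stop=6)); st()
robot.move_gripper(0); st()
robot.move_linear([*g,70],speed=50)
robot.move_linear([g[0]-10,g[1],190],speed=90); st()
p=[g[0]-10,g[1],200]
for th in (.3,):
    robot.move_ptp(p,tilt(PSI-.3,th)); print(th); st()
C=snap('scene','s10.png')
E
```

```text
False
t 61.7 tcp [556.8 -76.1  25. ] F [-0.4  0.4  0.1] w 84.2 ff 0.0 q [-0.33  0.48  1.74 -0.    0.93  1.51]
t 62.1 tcp [556.9 -75.7  24.9] F [0.6 3.5 3.1] w 66.4 ff 30.0 q [-0.33  0.48  1.74  0.    0.92  1.51]
t 64.7 tcp [546.  -75.9 189.3] F [-0.3 -0.1 -4. ] w 66.1 ff 30.0 q [-0.34  0.28  1.58 -0.    1.28  1.5 ]
0.3
t 65.1 tcp [545.6 -75.8 200.1] F [ 0.4 -0.7 -3.9] w 66.1 ff 30.0 q [-0.37  0.09  1.83  0.05  0.93  1.4 ]
```

```bash
python3 - <<'E'
from h import *
h=np.array([np.cos(PSI),np.sin(PSI)])
P=np.array(rail(-74,-125,0))[:2]+9*h
for th in (.4,.6,.8,.95,1.1,1.3,np.pi/2):
    robot.move_ptp([*(P-[20,0]),190],tilt(PSI,th)); print(round(th,2),np.round(robot.current_qpos(),2),np.round(robot.current_contact_force(),1),round(robot.current_gripper_width()*93,1))
st()
d=snap('scene','s11.png'); t=snap('top')
k=4; a=cv2.resize(d['img'][120:270,120:320],None,fx=k,fy=k,interpolation=cv2.INTER_CUBIC)
cv2.imwrite('pics/s11c.png',a)
E
```

```text
0.4 [-0.57  0.19  1.77  0.31  0.88  0.77] [ 0.4 -0.2 -3.7] 66.5
0.6 [-0.66  0.13  1.95  0.63  0.7   0.42] [ 0.8  0.6 -3. ] 66.1
0.8 [-0.77  0.11  2.11  1.11  0.64 -0.11] [ 1.  -1.1 -3.1] 66.2
0.95 [-0.85  0.14  2.23  1.49  0.71 -0.54] [ 0.   0.  -2.8] 66.5
1.1 [-0.92  0.22  2.33  1.76  0.86 -0.9 ] [ 0.  -1.1 -4.3] 66.6
1.3 [-1.    0.41  2.43  1.97  1.16 -1.27] [-0.1 -0.1 -4. ] 66.4
1.57 [-1.04  0.76  2.47  2.02  1.6  -1.64] [-0.4  1.  -3.9] 66.2
t 68.7 tcp [ 599.5 -151.1  189.5] F [-0.4  1.  -3.9] w 66.2 ff 30.0 q [-1.04  0.76  2.47  2.02  1.6  -1.64]
```

View pics/s11c.png

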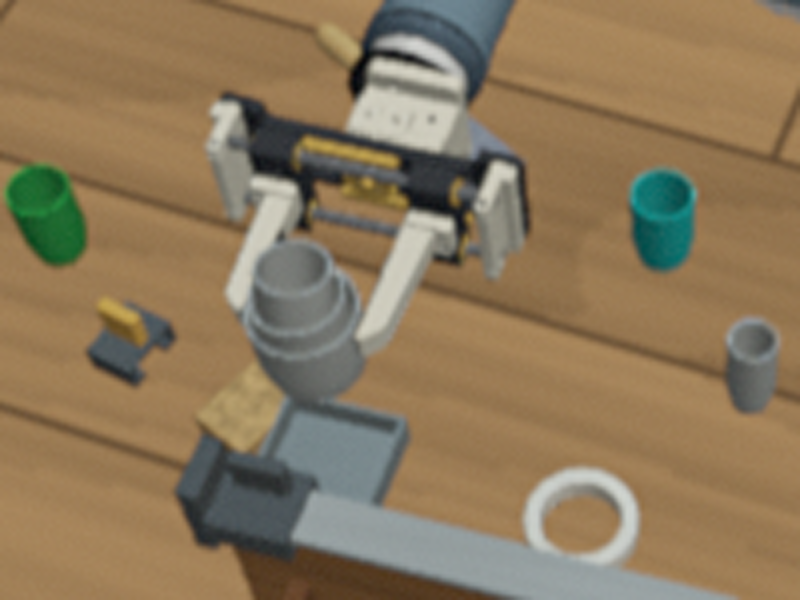

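```bash
python3 - <<'E'
from h import *
h=np.array([np.cos(PSI),np.sin(PSI)])
P=np.array(rail(-74,-125,0))[:2]+8.5*h
o=tilt(PSI,np.pi/2)
robot.move_linear([*P,190],o,speed=60)
robot.move_linear([*P,125],o,speed=80); st()
s=robot.move_linear([*P,80],o,speed=25,f_stop=5); print(s); st()
E
```

```text
t 70.2 tcp [ 618.2 -151.7  125.3] F [ 0.4  0.7 -2.9] w 66.2 ff 30.0 q [-0.98  0.96  2.4   2.08  1.67 -1.76]
True
t 71.5 tcp [ 618.2 -151.6   91.4] F [-3.8  0.7  4.8] w 66.3 ff 30.0 q [-0.98  1.06  2.37  2.07  1.71 -1.82]
```

```bash
python3 - <<'E'
from h import *
h=np.array([np.cos(PSI),np.sin(PSI)])
robot.move_gripper(82/93)
p=np.array(robot.current_tcp_pos()); o=tilt(PSI,np.pi/2)
q=[*(p[:2]-70*h),p[2]+3]; 
try: robot.move_linear(q,o,speed=80)
except robot.MotionError as e:
    print(e); q=[*(p[:2]-55*h),p[2]+3]; robot.move_linear(q,o,speed=80)
st()
for th,z in ((1.3,170),(.95,230),(.6,250),(.3,250),(0,250)):
    robot.move_ptp([q[0],q[1],z],tilt(PSI,th))
st()
j=list(robot.current_qpos()); j[0]=-1.2; robot.move_j(j)
d=snap('top','t12.png'); c=snap('scene','s12.png'); best(d)
a=cv2.resize(d['img'][130:205,230:430],None,fx=4,fy=4,interpolation=cv2.INTER_CUBIC)
b=cv2.resize(c['img'][180:255,120:320],None,fx=4,fy=4,interpolation=cv2.INTER_CUBIC)
cv2.imwrite('pics/c12.png',np.vstack([a,b])); st()
E
```

```text
t 73.0 tcp [ 548.6 -156.7   92.8] F [ 0.5 -0.6 -0.5] w 81.8 ff 0.0 q [-1.23  1.15  2.48  1.81  1.7  -2.05]
t 76.5 tcp [ 547.9 -155.7  248. ] F [-0.2  0.3 -0.4] w 81.8 ff 0.0 q [-0.48  0.28  1.44  0.    1.43  1.02]
(263, 232) (151, 156, 164) 3 (array([442.6,  66.9]), np.float64(16.8))
(390, 200) (95, 95, 97) 3 (array([ 541.5, -321. ]), np.float64(13.0))
(285, 195) (203, 214, 226) 0 (array([595.1,  -1.5]), np.float64(33.0))
t 78.1 tcp [ 308.  -479.   248.1] F [0.1 0.2 0.2] w 81.8 ff 0.0 q [-1.2   0.28  1.44  0.    1.43  1.02]
```

View pics/c12.png

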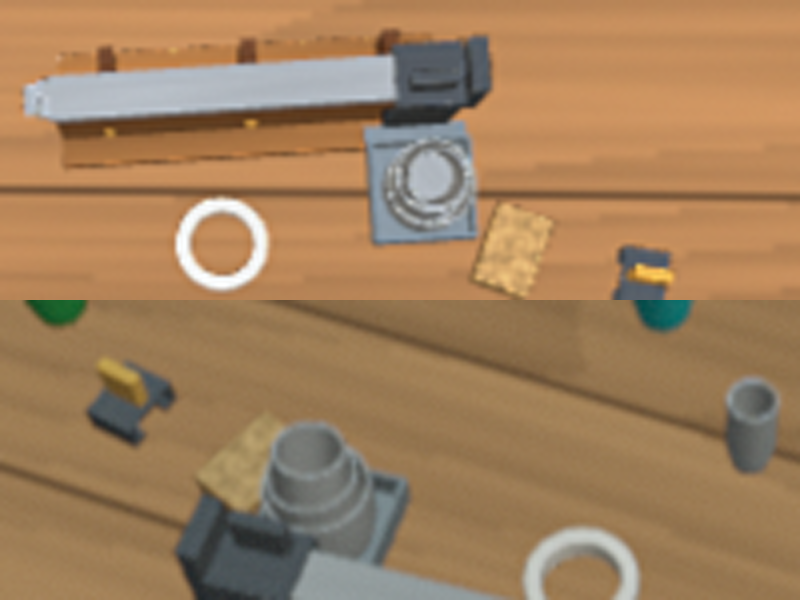

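```bash
python3 - <<'E'
from h import *
d=snap('top'); p=ray(d,230+434/4-.4,130+176/4-.4,141)[:2]; r=rz(-PSI)@(p-RO); print('pot2 rail xy',r)
x,y=np.clip(r,[-77,-128],[-71,-122])
pick(3,[442.6,67.0]); s=place(3,3,x,y)
if not s: s=robot.move_linear(rail(x,y,51+36+57-3),speed=20,f_stop=4); print(s); st()
release(3)
p=robot.current_tcp_pos(); robot.move_linear([*p[:2],270],speed=150)
j=list(robot.current_qpos()); j[0]=.3; robot.move_j(j)
d=snap('top','t13.png'); c=snap('scene','s13.png'); best(d)
# keeper: tab (yellow) and dark body in both views
for dd,b in((d,(360,412,180,222)),(c,(125,180,180,230))):
    a,h=up(dd,*b)
    for nm,m in(('tab',(h[...,0]>15)&(h[...,0]<32)&(h[...,1]>140)&(h[...,2]>(190 if dd is d else 100))),('body',(h[...,1]<110)&(h[...,2]<140))):
        for cc in blobs(m,b[0],b[2],10):
            R=cv2.minAreaRect(cc); print(nm,np.round(R[0],1),np.round(R[1],1),round(R[2],1),'z52',ray(dd,*R[0],52)[:2].round(1),'z22',ray(dd,*R[0],22)[:2].round(1))
st()
E
```

```text
pot2 rail xy [ -74.55938253 -121.57017045]
t 82.4 tcp [442.8  67.   57.2] F [-0.3  0.2  1. ] w 31.7 ff 29.9 q [-0.1   0.26  1.98 -0.    0.89  1.4 ]
placed 3 True dz 0.8 [ -73.63 -122.67]
t 86.0 tcp [ 610.  -149.9  144.8] F [-0.1  0.8  3.6] w 31.6 ff 30.0 q [-0.42  0.45  1.44 -0.    1.25  1.08]
t 87.2 tcp [ 609.1 -149.6  213.5] F [0.4 0.1 0.2] w 47.3 ff 0.0 q [-0.42  0.4   1.35 -0.    1.4   1.08]
(390, 200) (95, 95, 98) 3 (array([ 541.4, -321. ]), np.float64(13.5))
(285, 195) (203, 214, 226) 0 (array([595.1,  -1.5]), np.float64(33.0))
tab [393.4 198.1] [10.1  3.5] 11.8 z52 [ 548.9 -332.2] z22 [ 551.9 -340.9]
body [389.9 199.2] [13.3 15.6] 8.1 z52 [ 545.3 -321.4] z22 [ 548.2 -329.8]
tab [150.1 200. ] [14.3  5.8] 32.3 z52 [ 558.4 -323.2] z22 [ 543.  -339.5]
body [152.6 205.3] [16.7 20.9] 39.5 z52 [ 570.6 -309.5] z22 [ 555.5 -325.3]
t 89.5 tcp [557.4 286.8 268.8] F [-0.5 -0.8 -0.8] w 47.1 ff 0.0 q [ 0.3   0.37  1.25 -0.    1.52  1.08]
```

```bash
python3 - <<'E'
from h import *
k=[549.0,-331.5]; y=np.pi/2-.157
robot.move_gripper(.6)
robot.move_ptp([*k,260],ori(y)); robot.move_linear([*k,110],speed=150)
print(robot.move_linear([*k,24.5],speed=90,f_stop=6)); st()
robot.move_gripper(0); st()
if robot.current_gripper_width()*93>6:
    robot.move_linear([*k,280],speed=150); st()
    robot.move_ptp(rail(0,215,280),ori(np.pi/2+PSI))
    robot.move_linear(rail(0,215,147),speed=120); st()
    for yy in (185,165,150,135,120,90):
        s=robot.move_linear(rail(0,yy,147),speed=40,f_stop=8); robot.sleep(.1)
        F=robot.current_contact_force(); print(yy,s,(rz(-PSI)@F[:2]).round(1),round(F[2],1))
        if s: break
    st()
E
```

```text
False
t 94.4 tcp [ 549.4 -331.9   25.2] F [ 0.7 -0.4  0.9] w 55.7 ff 0.0 q [-0.72  0.59  1.52 -0.    1.02 -0.56]
t 95.1 tcp [ 549.  -331.5   24.5] F [-0.2  0.5 -0.3] w 9.5 ff 30.0 q [-0.72  0.59  1.52  0.    1.02 -0.56]
t 97.0 tcp [ 548.7 -331.2  279. ] F [-0.4 -0.  -2.7] w 9.7 ff 30.0 q [-0.72  0.4   1.19  0.    1.55 -0.56]
t 100.2 tcp [659.5 192.3 148.1] F [-0.6 -0.3 -1.8] w 9.7 ff 30.0 q [ 0.12  0.55  1.27 -0.    1.32  0.05]
185 False [-0.6  0.2] -1.8
165 False [0.5 0. ] -1.2
150 False [-0.3 -0.4] -2.0
135 False [0.4 0.3] -2.0
120 False [-0.3 -0.4] -1.2
90 False [-1.   0.8] -0.5
t 104.8 tcp [667.9  67.8 147. ] F [-1.   0.7 -0.5] w 9.5 ff 30.0 q [-0.06  0.52  1.31  0.    1.3  -0.14]
```

```bash
python3 - <<'E'
from h import *
print(robot.move_linear(rail(0,90,138),speed=15,f_stop=5),robot.current_tcp_pos()[2])
robot.move_linear(rail(0,90,146.5),speed=20)
print(robot.move_linear(rail(0,90,152),speed=15,f_stop=5),robot.current_tcp_pos()[2])
robot.move_linear(rail(0,90,146.5),speed=20)
s=robot.move_linear(rail(0,-60,146.5),speed=90,f_stop=12); print(s,loc())
if not s: print(robot.move_linear(rail(0,-95,146.5),speed=20,f_stop=10),loc())
st()
E
```

```text
True 144.44769407483014
True 147.53321553665938
False [ 5.000e-02 -5.939e+01]
True [ -0.48 -80.44]
t 108.9 tcp [ 679.9 -102.5  145.8] F [ 0.2 -0.2 -1.3] w 10.1 ff 30.0 q [-0.31  0.56  1.26  0.    1.33 -0.39]
```

```bash
python3 - <<'E'
from h import *
print(robot.move_linear(rail(0,-90,145.5),speed=15,f_stop=10),loc())
p=robot.current_tcp_pos(); robot.move_linear([*p[:2],143],speed=15,f_stop=4)
robot.move_gripper(.33); p=robot.current_tcp_pos(); robot.move_linear([*p[:2],260],speed=100)
j=list(robot.current_qpos()); j[0]=.5; robot.move_j(j); st()
d=snap('top','t14.png'); g=cv2.cvtColor(d['img'],cv2.COLOR_BGR2GRAY)
print(g[141:144,308:356].mean(0).astype(int)); print(g[154:157,308:356].mean(0).astype(int))
for n in('t13','t14'):
    im=cv2.imread(f'pics/{n}.png'); t0=cv2.imread('pics/t13.png'); print(n,abs(im[160:195,320:352].astype(int)-t0[160:195,320:352]).mean())
# rims on the stack: circles, expected rim centres
x0,y0=315,155; a=cv2.resize(g[y0:195,x0:360],None,fx=8,fy=8,interpolation=cv2.INTER_CUBIC)
H=cv2.HoughCircles(a,cv2.HOUGH_GRADIENT,1,10,param1=80,param2=22,minRadius=35,maxRadius=100)
if H is not None:
    for u,v,r in H[0][:8]:print(u/8+x0,v/8+y0,r/8)
for k in range(4):
    z=51+12*k+DIM[k][1]; print(k,proj(d,rail(-74,-125,z)).round(1),'r',round(DIM[k][0]*410/(1303-z),1))
cv2.imwrite('pics/c14.png',a)
E
```

```text
True [ -0.99 -80.37]
t 113.4 tcp [541.2 422.7 259. ] F [0.6 0.1 0.4] w 30.6 ff 0.0 q [ 0.5   0.5   1.07  0.01  1.58 -0.39]
[126 126 126 126 127 128 127 111 104 105  97  96  97  91  93  92  83  80
  91  92  81  97  96  91  91  88  87  87  88  85  86  88  88  88  88  87
  88  84  66  76  88  89  86  89 127 145 147 146]
[149 149 149 143 140 141 140 140 114  93  89  91  93  92  92  93  93  93
  93  92  99  94  90  92  92  88  88  89  87  85  84  83  82  81  81  79
  77  80  68  49  48  76 113 143 152 151 151 151]
t13 0.0
t14 4.536011904761905
337.4375 175.4375 11.275
336.8125 177.8125 9.0875
0 [337.4 175.2] r 11.3
1 [338.3 174.3] r 9.6
2 [339.3 173.3] r 7.8
3 [340.3 172.3] r 5.9
```

```bash
python3 - <<'E'
from h import *
c=snap('scene','s14.png'); L=lambda n:cv2.cvtColor(cv2.imread('pics/'+n),cv2.COLOR_BGR2GRAY).astype(np.float32)
b=(slice(160,195),slice(322,352)); s=(slice(205,245),slice(180,215))
for A,B,r in(('t13.png','t14.png',b),('s13.png','s14.png',s)):
    p,q=L(A)[r],L(B)[r]; dd=q-p; dd-=np.median(dd); print(A,'shift',cv2.phaseCorrelate(p,q),'resid',abs(dd).mean().round(2),abs(dd).max())
for A,B,r in(('t12.png','t14.png',b),('s12.png','s14.png',(slice(190,245),slice(175,230)))):
    dd=L(B)[r]-L(A)[r]; dd-=np.median(dd); v,u=np.where(abs(dd)>18); print('new px bbox',u.min()+r[1].start,u.max()+r[1].start,v.min()+r[0].start,v.max()+r[0].start,len(u))
d=snap('top')
for dd,n in((d,'top'),(c,'scene')):
    x,y=-74.5,-122.5
    print(n,'pot3 rim expected',[proj(dd,rail(x+16.5*np.cos(t),y+16.5*np.sin(t),159)).round(1) for t in np.arange(4)*np.pi/2])
E
```

```text
t13.png shift ((0.01450053596902201, 0.06334902568332978), 1.0067535351823877) resid 1.54 22.0
s13.png shift ((-0.16292637233201646, -0.08335147429687595), 0.6770187031891611) resid 3.94 95.0
new px bbox 327 348 160 186 168
new px bbox 179 214 208 244 136
top pot3 rim expected [array([339. , 166.8]), array([333.6, 172.9]), array([339.8, 178.4]), array([345.3, 172.2])]
scene pot3 rim expected [array([193.1, 218.7]), array([202.4, 214.4]), array([198.3, 207. ]), array([189. , 211.1])]
```

```bash
python3 - <<'E'
from h import *
print(robot.hand_in())
E
```

```text
the job is handed in; nothing more can be done
None
```

The job is handed in: the hanger is home against the stop, all four pots are nested upright in the cradle and the keeper is flush against the hanger. Midway I swept the half-built nest off the hanger and had to set it back, pushing the hanger home again first. I saw no bystander moved, though the wedge was hidden by the arm at that check, and the last check of the nest and keeper was by numbers because I had used all my picture views.

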